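Grease the conveyor roller's bearing with the push gun

TASK

Take the red push-type grease gun out of its stand and grease the roller bearing whose brass nipple is bare (the one under the blue cap is already done, leave it alone): line the gun up with the leaning nipple, press its coupler on squarely until it snaps over the head, then lean on the gun so that its nose slides in well past half its travel against the spring, without forcing it. Finish like that, still gripping the gun and holding it pressed in on the nipple; do not let go, and do not shove the pot, the tin or the trowel about.

Things in the scene. Friction and masses are not known exactly. Their poses are not given: they have to be found in the camera images.
- gun: push-type grease gun, about 0.44 kg: smooth red barrel 36 mm in diameter, 132 mm long, thin steel nose below it. Origin on its axis at the barrel's lower end (shoulder), z along the axis to the tail at 132 mm. Starts upright in the stand, shoulder on the stand's top, nose through the hole. Round: its yaw is of no matter. Grip it near the tail (105 mm above the origin), fingers along the barrel
- nose (a joint): how far the gun's nose is pushed up into the barrel, 0 (out) to 0.016 m (stop); it is sprung out: 12 N to start it moving, 18.4 N at the stop
- pocket (a point): point on the gun's axis inside the coupler, the nose's end, where the ball's centre sits once snapped in: 55 mm below the gun's origin with the nose out, axes as the gun's. Coupler 19 mm in diameter; its four sprung jaws end 10 mm below this point in a funnel mouth 16 mm wide and forgive about 3 mm off-centre. They snap over the ball at about 8 N, less than the nose spring's 12 N
- nipple: bare brass grease nipple to be greased: ball head 10 mm in diameter on a 6 mm neck. Origin at the ball's centre, 122 mm above the table; z outwards along the nipple's axis, which leans 35 degrees from the vertical towards the bearing's own -x (roughly to the robot, turned with the unit's yaw). Below the ball 9 mm of bare neck, then a 12 mm hexagon
- bearing: green pillow-block bearing that carries that nipple, 140 x 38 mm foot, housing 70 mm in diameter; origin under the middle of its foot, 40 mm above the table, shaft along its y, 36.5 mm up. It may sit at either end of the roller.
- bearing_done: the same bearing at the roller's other end, its nipple under a blue plastic cap 17 mm in diameter: already greased
- roller_unit: conveyor roller unit bolted to the bench: steel sub-frame 200 x 366 mm and 40 mm high, black rubber roller 76 mm in diameter and 240 mm long along its y, its axis 76.5 mm up; origin on the table under the middle. A chain sprocket 90 mm in diameter sits on the +y end of the shaft.
- stand: plywood tool stand, 110 x 100 mm, 85 mm high, with a 28 mm hole through the middle of its top; fixed; origin on the table under the hole
- pot: empty black plastic plant pot, 110 mm across and 100 mm high, loose; origin under its middle
- tin: grease tin with a yellow band, 74 mm in diameter, 70 mm high, loose; origin under its middle
- trowel: planting trowel with a wooden handle, 220 mm long along its y, lying flat, about 24 mm high, loose; origin on the table near its middle
Not all that is in view belongs to the job. There is more than one size of the gun; the one meant has the size given above.

How it is judged (in metres and radians):
On the way, in this order (a step that is already met when the one before it is completed fails the run):
1. the gun is gripped and drawn clear of the stand (z of pocket in the frame of stand above 0.1 m and contact force between the fingers and gun above 2 N), for 0.1 s.
2. the coupler has snapped squarely over the bare nipple's head (distance between pocket and nipple below 0.003 m and angle between the z axis of gun and the z axis of nipple, either way round below 0.15 rad), for 0.1 s.
At the end, for the whole second after the job is handed in: Still held: ball in the coupler (centres within 3 mm), axes within 0.15 rad, nose in by over 9 of 16 mm and still, coupler bearing on the nipple with over 8 N, fingers gripping the gun with over 5 N, the gun touching neither roller unit nor stand (all of step 2 and value of joint nose above 0.009 m and velocity of joint nose between -0.005 and 0.005 m/s and contact force between the fingers and gun above 5 N and contact force between gun and bearing above 8 N and contact force between gun and roller_unit below 0.5 N and contact force between gun and stand below 0.5 N); the arm keeps its last pose, push and grip.
It fails at once if the gun is pushed on the nipple askew (more than 4 N at more than 15 degrees off its axis) (contact force between gun and bearing above 4 N and angle between the z axis of gun and the z axis of nipple, either way round above 0.26 rad).
It fails at once if the gun is forced on the bearing (more than 45 N) (contact force between gun and bearing above 45 N).
It fails at once if the bearing that is already done is pushed on (more than 3 N) (contact force between any of gun, the fingers and bearing_done above 3 N).
It fails at once if the pot, the tin or the trowel is shoved by more than 30 mm (distance of any of pot, tin, trowel from where it was at the start of the episode above 0.03 m).
It also fails if it takes over 51 s, if anything falls off the work surface, if the arm or the gripper's body presses on something with over 40 N, if the wrist force passes 120 N, or if a joint passes its speed limit or range.

ROBOT

A 7-joint arm with a two-finger parallel gripper is mounted at the origin on the work surface. World frame = base frame: x ahead of the robot, y to its left, z up, the work surface at z = 0. Lengths are in m, angles in degrees, forces in N, time in s.
With the tool pointing down it reaches from about 0.425 to 0.825 m from the base axis. Payload 3.6 kg.
Tool frame: the origin (TCP) lies at the very end of the fingers, on their centre line; the grasp point (between the pads) lies 19 mm behind it; z points along the fingers, y is the line along which they close (so a half turn about z gives the same grasp; the last joint's range is limited). The gripper opens to 85 mm and grips with 20 to 120 N. Pads are 22 mm wide; open, the fingers measure 114 mm over their backs; the gripper's body (76 mm by 85 mm) begins 54 mm behind the grasp point. The pads swing forward as they close: fully open they stand 13 mm farther back than shut.
Start: joints at [69.815, 35.231, -0.722, 81.555, 0.464, 63.22, -2.315], TCP at [0.208, -0.616, 0.231] pointing down, gripper open.
Joint ranges: [-178.69, 178.69], [-17.37, 117.87], [-77.05, 75.6], [15.02, 138.74], [-78.02, 258.01], [0.78, 113.62], [-162.83, 162.83]. Speed limits (degrees/s): [159.86, 159.86, 180, 180, 180, 180, 180].

INTERFACE

Orientations are given as a 3x3 rotation matrix whose columns are the frame's x, y, z axes.
In Python, from plant import sensors, vision, manip gives the robot as it stands. The module is installed in compiled form; this text tells all that it offers.
- The arm moves only by the tool send_rows, never from a script. Its argument "increments" is a list of rows, each an object with "offset": the shift along the tool's x, y, z in m, a list of three; "turn": the turn, a rotation vector about the tool's x, y, z in degrees, a list of three; "gripper": the closure, from 0 (fully open) to 1 (shut). In form: [{"offset": [x, y, z], "turn": [ax, ay, az], "gripper": gripper}, ...]. A call has 1 to 12 rows; each row is the pose to reach, as a shift and turn from the pose commanded when the call began, along the tool's axes at that moment; what a row does not reach only later rows make up. A row lasts 1/8 s, in which the tool goes at most 62.5 mm and 10.7 degrees, less where a joint would pass 70% of its speed; a pose out of reach is approached as far as the arm can. A call with a gripper value outside its range is refused whole. The fingers move at their own pace and stop on an object; the grip force is fixed at half the most. Time passes only in rows, so rows that repeat a pose let the fingers close. It gives the time, the measured TCP pose, the force, the opening and the grip force at its end, in the units of the state.
- sensors.get_state(): the state, without advancing time (a new reading comes with each control period).
- vision.read_camera(name): name is "scene" or "top" or "wrist"; returns a dict with "color" (420x560x3 uint8, red, green, blue), "fov_y" (degrees; the focal length in pixels is half the picture's height over the tangent of half this angle, whatever the lens; pixels are square), "cx", "cy" (the principal point, pixels), "R" (3x3) and "t" (3): a world point X has camera coordinates R X + t; the wrist camera has in their place "hand_eye" (4x4, takes a point from camera to tool coordinates, whose origin is the TCP and whose axes are the flange's). Camera axes: x right, y down, z forward; pixel columns grow to the right and rows downward; lengths in m; the calibration is good to about 2 mm. A picture is of the moment at which its call begins: read the wrist's pose just before it. There is no depth.
- manip.sign_off(): hands the job in; it is judged then, once.
The state is a dict: "time_s": time; "joint_pos": joint angles; "qd": joint speeds; "joint_efforts": joint torques, N m; "ee_pos": TCP position; "tool_rot": TCP orientation; "wrist_force": force on the tool from outside, world axes, zero at the start; "ft_torque": the same for the moment, N m; "gripper_width": finger opening in m; "grip_force": force on a finger pad.
Only numpy, scipy, OpenCV 4.12 (cv2) and the standard library are available. Lean on these libraries where they do the work, as an engineer would, in place of code of your own. Each camera call takes 0.05 s, during which the arm holds its last target. There are 200 camera calls.

## Working session

There is one attempt and no reset: what is moved stays moved. The work goes in short steps, Python scripts to look and compute and a tool call to move; the robot and the scene stay as the last step left them, time stands still between calls to the robot, and variables do not carry over. Pictures are saved under pics/ and viewed, at most 10 in all, crops included, and the job is handed in when it is done.

Besides the shell and the picture viewer there is one more tool, called after ">>>" as a command line: name --argument value ..., lists and objects as JSON in quotes. send_rows: Moves the arm, as the interface text tells. Its arguments: {"type":"object","properties":{"increments":{"type":"array","items":{"type":"object","properties":{"offset":{"type":"array","items":{"type":"number"}},"turn":{"type":"array","items":{"type":"number"}},"gripper":{"type":"number"}}}}},"required":["increments"]}

```bash
mkdir -p pics; cat > h.py <<'E'
import numpy as np,cv2
from plant import sensors,vision,manip
def cam(name):
    s=sensors.get_state(); c=vision.read_camera(name)
    if 'hand_eye' in c:
        T=np.eye(4);T[:3,:3]=s['tool_rot'];T[:3,3]=s['ee_pos'];M=np.linalg.inv(T@np.array(c['hand_eye']));c['R']=M[:3,:3];c['t']=M[:3,3]
    c['R']=np.array(c['R']);c['t']=np.array(c['t']);h=c['color'].shape[0]
    c['f']=h/2/np.tan(np.radians(c['fov_y'])/2);return c
def ray(c,u,v):
    d=c['R'].T@np.array([(u-c['cx'])/c['f'],(v-c['cy'])/c['f'],1]);return -c['R'].T@c['t'],d/np.linalg.norm(d)
def plane(c,u,v,z):
    o,d=ray(c,u,v);return o+d*(z-o[2])/d[2]
def proj(c,X):
    p=c['R']@np.array(X)+c['t'];return c['f']*p[:2]/p[2]+[c['cx'],c['cy']]
def tri(rays):
    A=0;b=0;
    for o,d in rays:
        P=np.eye(3)-np.outer(d,d);A=A+P;b=b+P@o
    X=np.linalg.solve(A,b);return X,[np.linalg.norm((np.eye(3)-np.outer(d,d))@(X-o)) for o,d in rays]
def save(c,n,crop=None,k=1):
    im=c['color'][:,:,::-1]
    if crop: im=im[crop[1]:crop[3],crop[0]:crop[2]]
    cv2.imwrite('pics/'+n,cv2.resize(im,None,fx=k,fy=k))
def mask(c,lo,hi):
    return cv2.inRange(cv2.cvtColor(c['color'],cv2.COLOR_RGB2HSV),lo,hi)
E
python3 - <<'E'
from h import *
for n in('scene','top'):
    c=cam(n);save(c,n+'0.png');print(n,c['fov_y'],c['cx'],c['cy'],-c['R'].T@c['t'],c['R'][2])
s=sensors.get_state();print(s)
E
```

```text
scene 47.530186701400176 278.49240991345454 202.73705577580355 [ 1.00042109 -0.29860109  0.9674053 ] [-0.47397512  0.2919303  -0.8307372 ]
top 47.95714428499165 282.2678092425373 212.31554923366923 [ 0.32994319 -0.00832698  1.23234942] [ 0.1386147   0.01605279 -0.99021628]
{'time_s': 0.1, 'joint_pos': array([69.81489746, 35.28464821, -0.72572562, 81.63216678,  0.46376334,
       63.22178587, -2.31462702]), 'qd': array([-0.0398187 , -0.22380306,  0.0195894 , -0.25751881, -0.09819512,
        0.15102425,  0.00885794]), 'joint_efforts': array([ 2.30579586e-03, -4.70380318e+01,  2.60764947e-01, -1.71571308e+01,
        1.01365559e-02,  5.89423114e-03,  1.64391690e-06]), 'ee_pos': array([ 0.20785476, -0.61513068,  0.23024307]), 'tool_rot': array([[ 9.47362245e-01,  3.20162781e-01, -7.55625093e-04],
       [ 3.20163673e-01, -9.47359582e-01,  2.24599397e-03],
       [ 3.23500215e-06, -2.36969359e-03, -9.99997192e-01]]), 'wrist_force': array([ 0.26133176, -0.15053592, -0.39369967]), 'ft_torque': array([ 0.02160835, -0.00271282, -0.05600539]), 'grip_force': 0.0, 'gripper_width': 0.08531863732347911}
```

View pics/scene0.png

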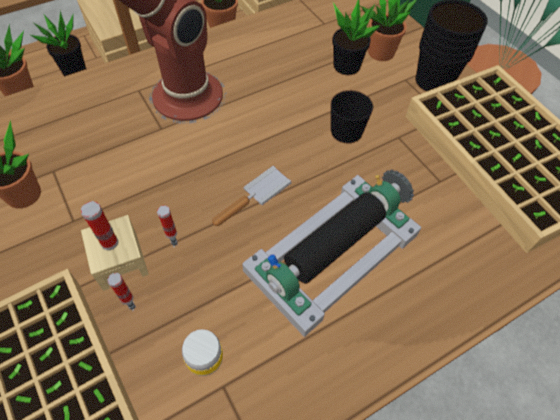

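View pics/top0.png

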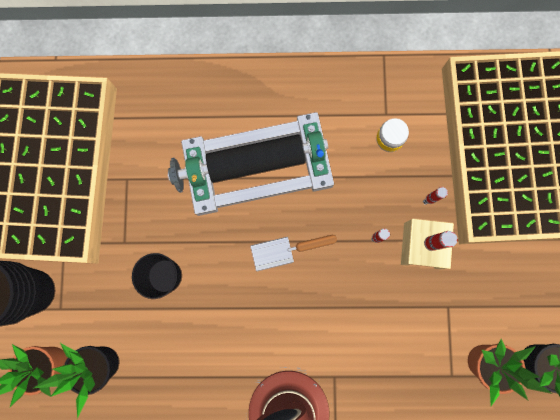

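Scene: the big gun stands in the plywood stand, with its tail at about (94,210). The two loose red guns are smaller decoys. The blue cap is at (272,261), and the bare brass nipple is by the sprocket at about (378,181). In the top view the gun's tail is at about (450,240), the brass nipple at (194,178) and the cap at (320,152).

```bash
python3 - <<'E'
from h import *
S=cam('scene');T=cam('top')
def blobs(c,lo,hi,box,name,amin=3):
    m=mask(c,lo,hi);z=np.zeros_like(m);z[box[1]:box[3],box[0]:box[2]]=255
    n,l,st,ce=cv2.connectedComponentsWithStats(m&z)
    r=[(int(st[i,4]),ce[i].round(1),st[i,:4]) for i in range(1,n) if st[i,4]>=amin];r.sort(key=lambda a:-a[0]);print(name,[(a,b.tolist(),d.tolist()) for a,b,d in r[:4]]);return r
bs=blobs(S,(15,150,110),(28,255,255),(365,165,395,200),'brassS')
bt=blobs(T,(13,150,110),(28,255,255),(183,165,208,195),'brassT')
cs=blobs(S,(108,120,60),(125,255,255),(255,245,295,285),'capS');ct=blobs(T,(108,120,60),(125,255,255),(305,135,335,170),'capT')
ts=blobs(S,(0,0,120),(179,60,255),(80,195,110,225),'tailS');tt=blobs(T,(0,0,120),(179,60,255),(436,225,470,260),'tailT')
for a,b,n in((bs,bt,'brass'),(cs,ct,'cap'),(ts,tt,'tail')):
    if a and b: print(n,tri([ray(S,*a[0][1]),ray(T,*b[0][1])]))
rs=blobs(T,(30,0,0),(179,120,45),(205,130,305,185),'rollerT',100)
m=np.zeros(T['color'].shape[:2],np.uint8)
# frame corners in top, z=.04
for p in((183,140),(316,114),(333,187),(199,213)):print('corner',plane(T,*p,.04))
# stand top corners
for p in((411,219),(455,222),(450,268),(403,263)):print('stand',plane(T,*p,.085))
for a,b in((S,'a'),(T,'b')):pass
A=cv2.resize(S['color'][160:260,70:130],None,fx=5,fy=5);B=cv2.resize(S['color'][150:250,340:420],None,fx=5,fy=5);
C=cv2.resize(T['color'][130:215,165:225],None,fx=5,fy=5)
w=np.zeros((500,1000,3),np.uint8);w[:,:300]=A;w[:,300:700]=B;w[:425,700:]=C
cv2.imwrite('pics/crop1.png',cv2.resize(w[:,:,::-1],(800,400)))
E
```

```text
brassS [(24, [378.0, 180.3], [376, 176, 5, 9])]
brassT [(16, [194.0, 177.9], [193, 175, 3, 7])]
capS [(44, [273.4, 260.5], [268, 255, 12, 12])]
capT [(39, [319.0, 151.7], [317, 145, 6, 12])]
tailS [(246, [89.8, 209.5], [81, 201, 19, 18])]
tailT [(268, [448.0, 235.5], [440, 225, 17, 22]), (116, [445.0, 253.8], [439, 248, 12, 12])]
brass (array([0.57218122, 0.22311337, 0.11657792]), [np.float64(0.0003527426386759512), np.float64(0.0003527426386758669)])
cap (array([ 0.63217501, -0.07971654,  0.12323051]), [np.float64(0.00016063952739071898), np.float64(0.00016063952739085605)])
tail (array([ 0.41794006, -0.34631898,  0.22343172]), [np.float64(0.001501553891042192), np.float64(0.0015015538910423268)])
rollerT [(1394, [254.5, 158.0], [206, 136, 98, 46])]
corner [0.69004707 0.2695488  0.04      ]
corner [ 0.75654729 -0.07907824  0.04      ]
corner [ 0.56131784 -0.11952802  0.04      ]
corner [0.49688066 0.22400326 0.04      ]
stand [ 0.47145532 -0.30348935  0.085     ]
stand [ 0.46323445 -0.40968082  0.085     ]
stand [ 0.3522301  -0.39148579  0.085     ]
stand [ 0.36490377 -0.27966028  0.085     ]
```

View pics/crop1.png

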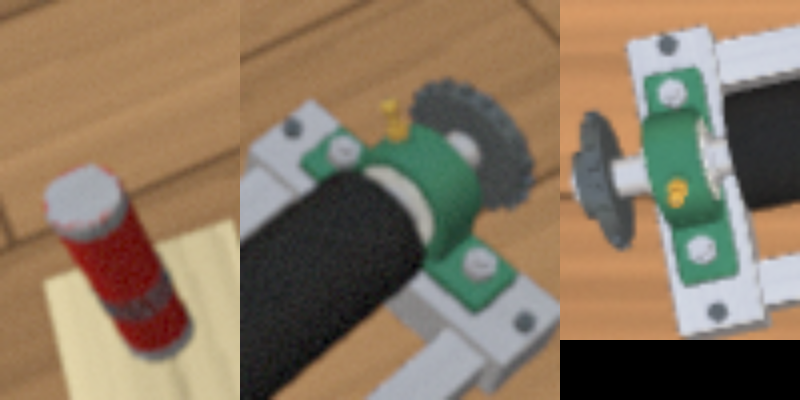

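>>> send_rows --increments '[{"offset": [0,0,-0.04],"turn": [0,0,0],"gripper": 0},{"offset": [0.02,-0.013,-0.06],"turn": [0,0,0],"gripper": 0},{"offset": [0.06,-0.04,-0.06],"turn": [0,0,0],"gripper": 0},{"offset": [0.1,-0.067,-0.06],"turn": [0,0,0],"gripper": 0},{"offset": [0.14,-0.094,-0.06],"turn": [0,0,0],"gripper": 0},{"offset": [0.18,-0.12,-0.06],"turn": [0,0,0],"gripper": 0},{"offset": [0.22,-0.147,-0.06],"turn": [0,0,0],"gripper": 0},{"offset": [0.25,-0.167,-0.06],"turn": [0,0,0],"gripper": 0},{"offset": [0.27,-0.18,-0.06],"turn": [0,0,0],"gripper": 0},{"offset": [0.282,-0.1885,-0.06],"turn": [0,0,0],"gripper": 0},{"offset": [0.282,-0.1885,-0.06],"turn": [0,0,0],"gripper": 0},{"offset": [0.282,-0.1885,-0.06],"turn": [0,0,0],"gripper": 0}]'

```text
time_s: 1.7
ee_pos: [0.4139, -0.3479, 0.2913]
tool_rot: [[0.948, 0.318, -0.001], [0.318, -0.948, -0.001], [-0.001, 0.0, -1.0]]
wrist_force: [-1.0, 0.3, 0.9]
gripper_width: 0.0851
grip_force: 0.0
```

```bash
python3 - <<'E'
from h import *
c=cam('wrist');save(c,'w1.png');print(np.array(c['hand_eye']).round(3),c['f'])
s=sensors.get_state();print(s['ee_pos'],s['joint_pos'],s['tool_rot'])
m=mask(c,(0,0,120),(179,60,255));n,l,st,ce=cv2.connectedComponentsWithStats(m)
for i in range(1,n):
    if st[i,4]>500: print(st[i],ce[i],plane(c,*ce[i],.217))
print(proj(c,[.415,-.346,.217]),proj(c,[.415,-.346,.085]))
E
```

```text
[[ 0.002 -0.954 -0.3    0.077]
 [ 1.     0.002  0.    -0.001]
 [ 0.    -0.3    0.954 -0.142]
 [ 0.     0.     0.     1.   ]] 343.3671580394754
[ 0.41381716 -0.34810883  0.29126946] [ 40.50988366  22.28504053  -4.05604792  94.47733616   1.77887443
  63.30914827 -35.51860338] [[ 9.48184720e-01  3.17718847e-01 -6.86509326e-04]
 [ 3.17718452e-01 -9.48184894e-01 -6.25669510e-04]
 [-8.49724768e-04  3.75133589e-04 -9.99999569e-01]]
[331  53  33  34 813] [346.78720787  69.44403444] [ 0.51553832 -0.35252126  0.217     ]
[134 115  34  32 756] [150.34656085 130.21560847] [ 0.44449142 -0.25083379  0.217     ]
[ 256  144   93  106 3718] [301.90290479 201.96100054] [ 0.43101302 -0.35475119  0.217     ]
[281.48888784 219.7706132 ] [281.91238731 177.8387992 ]
```

View pics/w1.png

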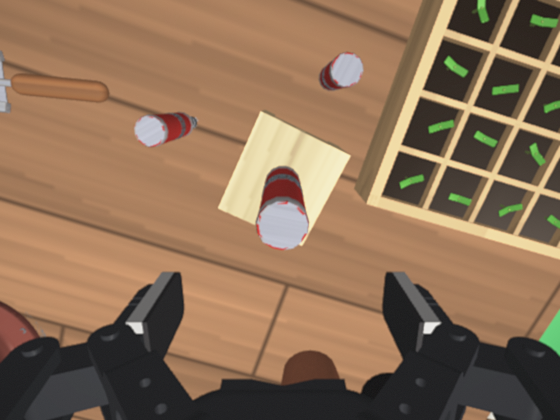

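The gun's tail disc is centred at about (282,226), between the fingers and about 2 mm short in tool x. I'll descend and grip.

>>> send_rows --increments '[{"offset": [-0.002,0,0.03],"gripper": 0,"turn": [0,0,0]},{"offset": [-0.002,0,0.06],"gripper": 0,"turn": [0,0,0]},{"offset": [-0.002,0,0.085],"gripper": 0,"turn": [0,0,0]},{"offset": [-0.002,0,0.105],"gripper": 0,"turn": [0,0,0]},{"offset": [-0.002,0,0.119],"gripper": 0,"turn": [0,0,0]},{"offset": [-0.002,0,0.119],"gripper": 0,"turn": [0,0,0]},{"offset": [-0.002,0,0.119],"gripper": 1,"turn": [0,0,0]},{"offset": [-0.002,0,0.119],"gripper": 1,"turn": [0,0,0]},{"offset": [-0.002,0,0.119],"gripper": 1,"turn": [0,0,0]},{"offset": [-0.002,0,0.119],"gripper": 1,"turn": [0,0,0]},{"offset": [-0.002,0,0.119],"gripper": 1,"turn": [0,0,0]},{"offset": [-0.002,0,0.119],"gripper": 1,"turn": [0,0,0]}]'

```text
time_s: 3.25
ee_pos: [0.4134, -0.3478, 0.1732]
tool_rot: [[0.947, 0.32, 0.001], [0.32, -0.947, -0.001], [0.001, 0.001, -1.0]]
wrist_force: [0.2, 0.5, 5.3]
gripper_width: 0.0348
grip_force: 60.1
```

>>> send_rows --increments '[{"offset": [0,0,-0.01],"gripper": 1,"turn": [0,0,0]},{"offset": [0,0,-0.03],"gripper": 1,"turn": [0,0,0]},{"offset": [0,0,-0.06],"gripper": 1,"turn": [0,0,0]},{"offset": [0,0,-0.09],"gripper": 1,"turn": [0,0,0]},{"offset": [0,0,-0.12],"gripper": 1,"turn": [0,0,0]},{"offset": [0,0,-0.14],"gripper": 1,"turn": [0,0,0]},{"offset": [0,0,-0.15],"gripper": 1,"turn": [0,0,0]},{"offset": [0,0,-0.15],"gripper": 1,"turn": [0,0,0]}]'

```text
time_s: 4.25
ee_pos: [0.4128, -0.3474, 0.322]
tool_rot: [[0.947, 0.32, -0.0], [0.32, -0.947, 0.0], [-0.0, -0.001, -1.0]]
wrist_force: [0.1, 0.4, -5.1]
gripper_width: 0.0349
grip_force: 60.6
```

```bash
cat >> h.py <<'E'
from scipy.spatial.transform import Rotation as Ro
def Rt(psi=10.7,lean=35.):
    p=np.radians(psi);a=np.radians(lean);z=np.array([np.sin(a)*np.cos(p),np.sin(a)*np.sin(p),-np.cos(a)]);y=np.array([np.sin(p),-np.cos(p),0])
    return np.c_[np.cross(y,z),y,z]
def delta(p,R):
    s=sensors.get_state();R0=np.array(s['tool_rot'])
    return (R0.T@(p-s['ee_pos'])).round(4),Ro.from_matrix(R0.T@R).as_rotvec(degrees=True).round(2)
E
python3 - <<'E'
from h import *
b=np.array([.5685,.2224,.122]);R=Rt()
print(delta(b-R[:,2]*(.143+.05),R))
E
```

```text
(array([ 0.2203, -0.5053,  0.0421]), array([-2.47, 34.96,  7.71]))
```

>>> send_rows --increments '[{"offset": [0.01,-0.03,-0.02],"turn": [0,0,0],"gripper": 1},{"offset": [0.03,-0.08,-0.03],"turn": [0,0,1],"gripper": 1},{"offset": [0.055,-0.13,-0.03],"turn": [0,2,2],"gripper": 1},{"offset": [0.08,-0.18,-0.03],"turn": [0,6,3],"gripper": 1},{"offset": [0.1,-0.23,-0.03],"turn": [-0.5,10,4],"gripper": 1},{"offset": [0.12,-0.28,-0.03],"turn": [-0.8,15,5],"gripper": 1},{"offset": [0.14,-0.33,-0.03],"turn": [-1.2,20,6],"gripper": 1},{"offset": [0.165,-0.38,-0.03],"turn": [-1.8,25,7],"gripper": 1},{"offset": [0.19,-0.43,-0.02],"turn": [-2,30,7.7],"gripper": 1},{"offset": [0.21,-0.48,0],"turn": [-2.5,34,7.7],"gripper": 1},{"offset": [0.22,-0.505,0.02],"turn": [-2.5,35,7.7],"gripper": 1},{"offset": [0.22,-0.505,0.02],"turn": [-2.5,35,7.7],"gripper": 1}]'

```text
time_s: 5.75
ee_pos: [0.4592, 0.188, 0.304]
tool_rot: [[0.812, 0.177, 0.556], [0.152, -0.984, 0.091], [0.563, 0.01, -0.826]]
wrist_force: [0.4, -0.6, -5.3]
gripper_width: 0.0345
grip_force: 61.3
```

```bash
python3 - <<'E'
from h import *
s=sensors.get_state();print(s['ee_pos'],s['joint_pos'],s['tool_rot'],s['gripper_width'])
c=cam('wrist');S=cam('scene');T=cam('top');
w=np.zeros((420,1160,3),np.uint8);w[:,:560]=c['color'];w[:300,560:860]=cv2.resize(S['color'][110:210,330:430],None,fx=3,fy=3);w[:300,860:]=cv2.resize(T['color'][110:210,150:250],None,fx=3,fy=3)
cv2.imwrite('pics/w2.png',cv2.resize(w[:,:,::-1],(800,290)))
save(c,'w2w.png')
E
```

```text
[0.45915228 0.18803329 0.30397684] [  -8.44863134    6.33740103  -26.83530732  125.64843025   46.05468295
   23.42571142 -152.76886128] [[ 0.81217025  0.17694541  0.55594047]
 [ 0.15194647 -0.98416623  0.09126389]
 [ 0.56328656  0.01035138 -0.82619677]] 0.03454786052058943
```

View pics/w2.png

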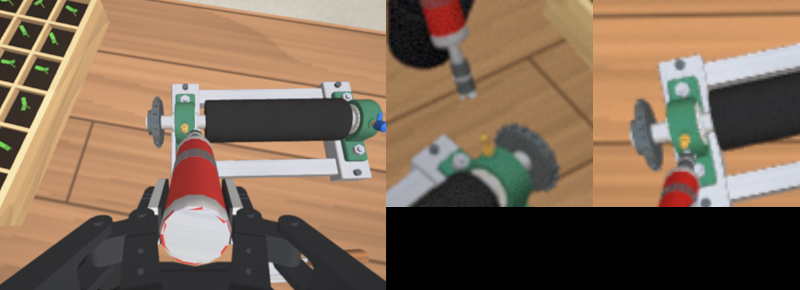

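Wrist/scene/top montage: the gun is held, tilted above the sprocket-end bearing. The nipple shows just beyond the nose, in the wrist view at about (268,185) full size. Joint 7 is near its limit, so I'll roll about the gun's axis first.

>>> send_rows --increments '[{"offset": [0,0,0],"turn": [0,0,-8],"gripper": 1},{"offset": [0,0,0],"turn": [0,0,-18],"gripper": 1},{"offset": [0,0,0],"turn": [0,0,-28],"gripper": 1},{"offset": [0,0,0],"turn": [0,0,-38],"gripper": 1},{"offset": [0,0,0],"turn": [0,0,-48],"gripper": 1},{"offset": [0,0,0],"turn": [0,0,-55],"gripper": 1},{"offset": [0,0,0],"turn": [0,0,-60],"gripper": 1},{"offset": [0,0,0],"turn": [0,0,-60],"gripper": 1},{"offset": [0,0,0],"turn": [0,0,-60],"gripper": 1}]'

```text
time_s: 7.02
ee_pos: [0.4605, 0.1881, 0.3062]
tool_rot: [[0.252, 0.79, 0.558], [0.928, -0.362, 0.093], [0.276, 0.494, -0.824]]
wrist_force: [-0.3, 0.5, -5.1]
gripper_width: 0.0347
grip_force: 61.6
```

```bash
python3 - <<'E'
from h import *
s=sensors.get_state();print(s['ee_pos'],s['joint_pos'].round(1),s['tool_rot'])
R=np.array(s['tool_rot']);p=s['ee_pos']
b=np.array([.5685,.2224,.122]);n=-Rt()[:,2]
ims=[]
for k,nm,w in(('wrist','wrist',100),('scene','scene',50),('top','top',50)):
    c=cam(nm);im=c['color'];
    P=[proj(c,p+R[:,2]*d) for d in(-.04,.088,.143,.153)]+[proj(c,b),proj(c,b-n*.009)]
    print(nm,np.array(P).round(1).tolist())
    u,v=(P[3]+P[4])/2;x0=int(np.clip(u-w,0,560-2*w));y0=int(np.clip(v-w,0,420-2*w));print('crop',x0,y0,400/(2*w))
    ims.append(cv2.resize(im[y0:y0+2*w,x0:x0+2*w],(400,400),interpolation=cv2.INTER_CUBIC)); np.save('pics/'+nm+'.npy',im)
cv2.imwrite('pics/m3.png',np.vstack([np.hstack(ims[1:]),])[:,:,::-1]);cv2.imwrite('pics/m3w.png',cv2.resize(ims[0],(600,600))[:,:,::-1])
E
```

```text
[0.46049752 0.18809584 0.30618026] [ -0.9   6.8 -35.1 125.3  48.   24.5 -94.5] [[ 0.25247235  0.7903259   0.55824967]
 [ 0.92753383 -0.36198645  0.09298818]
 [ 0.27556978  0.49431851 -0.82444558]]
wrist [[284.1, 332.2], [283.6, 216.6], [283.5, 196.3], [283.5, 193.3], [266.2, 170.7], [266.6, 169.0]]
crop 174 81 2.0
scene [[342.2, 72.0], [360.0, 130.6], [367.0, 153.7], [368.2, 157.8], [377.0, 177.8], [378.1, 181.2]]
crop 322 117 4.0
top [[189.1, 221.8], [194.7, 194.7], [196.7, 184.9], [197.1, 183.2], [193.7, 178.8], [193.9, 177.4]]
crop 145 131 4.0
```

View pics/m3.png

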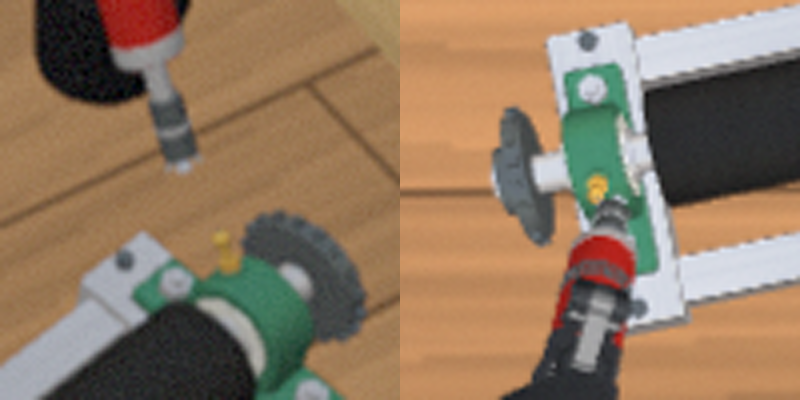

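View pics/m3w.png

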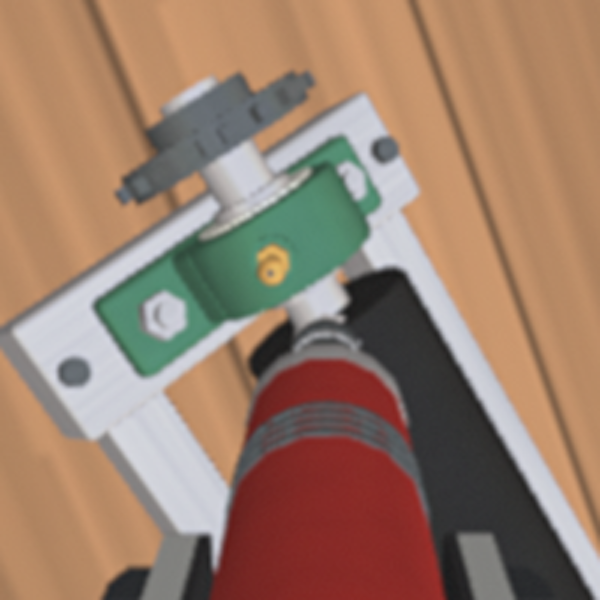

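The scene crop shows the jaw ends at about (367.5,158.3) full size, against (368.2,157.8) predicted, so the gun is straight in the grip. The ball is at about (377,176.7) in scene, (194.2,178) in top and (263.5,170) in wrist.

```bash
python3 - <<'E'
from h import *
W=cam('wrist');S=cam('scene');T=cam('top')
for nm,c,r in(('wrist',W,(255,160,273,180)),('scene',S,(365,165,395,195)),('top',T,(185,168,205,190))):
    m=mask(c,(13,140,100),(30,255,255));z=np.zeros_like(m);z[r[1]:r[3],r[0]:r[2]]=255;m&=z
    ys,xs=np.nonzero(m);print(nm,len(xs),xs.mean(),ys.mean(),xs.min(),xs.max(),ys.min(),ys.max())
w=ray(W,263.7,170.2)
print(tri([w,ray(S,377,177)]),tri([ray(T,194.1,178.5),ray(S,377,177)]),tri([w,ray(S,377,177),ray(T,194.1,178.5)]),plane(W,263.7,170.2,.122),plane(S,377,177,.122))
b=tri([w,ray(S,377,177),ray(T,194.1,178.5)])[0];
R0=np.array(sensors.get_state()['tool_rot']);R=Rt(10.7);z=R[:,2]
R=Ro.align_vectors([z],[R0[:,2]])[0].as_matrix()@R0
for d in(.05,.025):print(d,delta(b-z*(.143+d),R))
E
```

```text
wrist 56 264.4642857142857 168.89285714285714 261 268 164 175
scene 35 378.1142857142857 179.88571428571427 375 381 175 184
top 20 193.95 177.2 192 196 175 181
(array([0.56638833, 0.22445934, 0.12134323]), [np.float64(0.0003642271798167696), np.float64(0.0003642271798167267)]) (array([0.56860721, 0.22081876, 0.12617054]), [np.float64(0.00031051338293163215), np.float64(0.0003105133829315818)]) (array([0.56761021, 0.22321001, 0.12183828]), [np.float64(0.0018889758697540936), np.float64(0.00103723325375272), np.float64(0.0025021699217303885)]) [0.5662891  0.22479451 0.122     ] [0.56656973 0.22370823 0.122     ]
0.05 (array([ 0.0048, -0.0195,  0.0222]), array([-0.1 ,  0.78, -0.  ]))
0.025 (array([ 0.0051, -0.0194,  0.0472]), array([-0.1 ,  0.78, -0.  ]))
```

>>> send_rows --increments '[{"offset": [0.003,-0.01,0.005],"turn": [0,0.4,0],"gripper": 1},{"offset": [0.0055,-0.02,0.015],"turn": [0,0.8,0],"gripper": 1},{"offset": [0.0055,-0.02,0.03],"turn": [0,0.8,0],"gripper": 1},{"offset": [0.0055,-0.02,0.042],"turn": [0,0.8,0],"gripper": 1},{"offset": [0.0055,-0.02,0.047],"turn": [0,0.8,0],"gripper": 1},{"offset": [0.0055,-0.02,0.047],"turn": [0,0.8,0],"gripper": 1},{"offset": [0.0055,-0.02,0.047],"turn": [0,0.8,0],"gripper": 1}]'

```text
time_s: 8.2
ee_pos: [0.4725, 0.2061, 0.26]
tool_rot: [[0.241, 0.79, 0.563], [0.927, -0.36, 0.108], [0.288, 0.496, -0.819]]
wrist_force: [0.1, 0.1, -4.7]
gripper_width: 0.0348
grip_force: 61.6
```

```bash
cat > look.py <<'E'
from h import *
import sys
s=sensors.get_state();print(s['ee_pos'],s['joint_pos'].round(1),s['wrist_force'])
R=np.array(s['tool_rot']);p=s['ee_pos'];b=np.array([.567,.224,.122]);n=-Rt()[:,2]
print('z err deg',np.degrees(np.arccos(-R[:,2]@n)),'lateral tool',(R.T@(b-p)).round(4))
ims=[]
for nm,w in(('wrist',40),('scene',35),('top',35)):
    c=cam(nm);im=c['color'].copy()
    P=[proj(c,p+R[:,2]*d) for d in(.088,.143,.153)]+[proj(c,b),proj(c,b-n*.009)]
    print(nm,np.array(P).round(1).tolist())
    u,v=(P[2]+P[3])/2;x0=int(u-w);y0=int(v-w);print('crop',x0,y0,400/(2*w))
    ims.append(cv2.resize(im[y0:y0+2*w,x0:x0+2*w],(400,400),interpolation=cv2.INTER_CUBIC))
cv2.imwrite('pics/'+sys.argv[1],cv2.resize(np.hstack(ims)[:,:,::-1],(800,267)))
E
python3 look.py m4.png
```

```text
[0.47248537 0.20608459 0.25995652] [  -9.1   12.7  -29.4  128.2   70.2   21.7 -118.2] [ 0.10683849  0.13972001 -4.68325713]
z err deg 0.10276438851174172 lateral tool [-3.000e-04 -1.000e-04  1.682e-01]
wrist [[283.6, 216.6], [283.5, 196.3], [283.5, 193.3], [283.4, 189.5], [283.4, 187.3]]
crop 243 151 5.0
scene [[367.3, 145.6], [374.3, 167.4], [375.5, 171.3], [377.2, 177.1], [378.3, 180.5]]
crop 341 139 5.714285714285714
top [[190.4, 192.9], [192.1, 183.5], [192.4, 181.8], [193.0, 179.5], [193.3, 178.0]]
crop 157 145 5.714285714285714
```

View pics/m4.png

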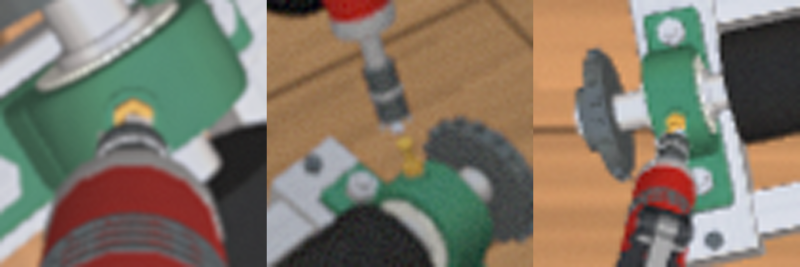

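Scene: the jaw mouth, at crop (398,129), points straight at the ball at (404,144). The wrist view shows the nose centred over the nipple's hexagon. I'll press on slowly.

>>> send_rows --increments '[{"offset": [0,0,0.005],"turn": [0,0,0],"gripper": 1},{"offset": [0,0,0.01],"turn": [0,0,0],"gripper": 1},{"offset": [0,0,0.013],"turn": [0,0,0],"gripper": 1},{"offset": [0,0,0.015],"turn": [0,0,0],"gripper": 1},{"offset": [0,0,0.017],"turn": [0,0,0],"gripper": 1},{"offset": [0,0,0.019],"turn": [0,0,0],"gripper": 1},{"offset": [0,0,0.021],"turn": [0,0,0],"gripper": 1},{"offset": [0,0,0.021],"turn": [0,0,0],"gripper": 1}]'

```text
time_s: 9.35
ee_pos: [0.4853, 0.2082, 0.2417]
tool_rot: [[0.242, 0.791, 0.562], [0.927, -0.36, 0.108], [0.288, 0.494, -0.82]]
wrist_force: [6.2, 2.0, -10.5]
gripper_width: 0.0348
grip_force: 61.0
```

>>> send_rows --increments '[{"offset": [0,0,0.002],"turn": [0,0,0],"gripper": 1},{"offset": [0,0,0.004],"turn": [0,0,0],"gripper": 1},{"offset": [0,0,0.006],"turn": [0,0,0],"gripper": 1},{"offset": [0,0,0.006],"turn": [0,0,0],"gripper": 1}]'

```text
time_s: 9.85
ee_pos: [0.4871, 0.2093, 0.2383]
tool_rot: [[0.24, 0.79, 0.564], [0.927, -0.359, 0.108], [0.288, 0.497, -0.819]]
wrist_force: [-7.4, -2.0, 5.0]
gripper_width: 0.0348
grip_force: 62.7
```

```bash
python3 look.py m5.png
```

```text
[0.48712359 0.20929604 0.23830464] [ -11.2   16.1  -26.9  128.4   80.2   21.2 -127.6] [-7.38494929 -2.0458657   4.96416874]
z err deg 0.10846228907974821 lateral tool [-7.000e-04  1.000e-04  1.419e-01]
wrist [[283.6, 216.6], [283.5, 196.3], [283.5, 193.3], [283.6, 197.4], [283.6, 194.7]]
crop 243 155 5.0
scene [[370.8, 156.1], [377.6, 177.4], [378.9, 181.2], [377.2, 177.1], [378.3, 180.5]]
crop 343 144 5.714285714285714
top [[191.1, 188.3], [192.8, 179.2], [193.0, 177.7], [193.0, 179.5], [193.3, 178.0]]
crop 158 143 5.714285714285714
```

The force went from a pull of about 9 N (the jaws snapping over) to a push of about 12 N, so the ball is seated. Next I'll push the nose in.

>>> send_rows --increments '[{"offset": [0,0,0.002],"turn": [0,0,0],"gripper": 1},{"offset": [0,0,0.004],"turn": [0,0,0],"gripper": 1},{"offset": [0,0,0.006],"turn": [0,0,0],"gripper": 1},{"offset": [0,0,0.008],"turn": [0,0,0],"gripper": 1},{"offset": [0,0,0.009],"turn": [0,0,0],"gripper": 1},{"offset": [0,0,0.009],"turn": [0,0,0],"gripper": 1},{"offset": [0,0,0.009],"turn": [0,0,0],"gripper": 1}]'

```text
time_s: 10.88
ee_pos: [0.4919, 0.2103, 0.2313]
tool_rot: [[0.24, 0.79, 0.564], [0.927, -0.359, 0.109], [0.288, 0.497, -0.819]]
wrist_force: [-10.0, -2.0, 8.7]
gripper_width: 0.0349
grip_force: 62.9
```

```bash
python3 look.py m6.png
```

```text
[0.49189607 0.21029012 0.2312935 ] [ -11.6   17.3  -26.4  128.4   83.5   21.1 -130.6] [-9.97199704 -2.02165828  8.71876831]
z err deg 0.12483577876050796 lateral tool [-8.000e-04  1.000e-04  1.333e-01]
wrist [[283.6, 216.6], [283.5, 196.3], [283.5, 193.3], [283.6, 200.2], [283.6, 197.4]]
crop 243 156 5.0
scene [[371.9, 159.4], [378.7, 180.6], [379.9, 184.3], [377.2, 177.1], [378.3, 180.5]]
crop 343 145 5.714285714285714
top [[191.3, 186.9], [193.0, 177.9], [193.2, 176.3], [193.0, 179.5], [193.3, 178.0]]
crop 158 142 5.714285714285714
```

View pics/m6.png

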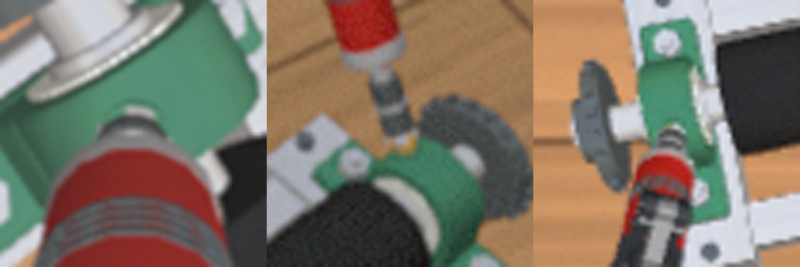

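The coupler covers the ball in the scene crop, with only the hexagon visible at (404,145). The force is about 16.8 N, with the nose in roughly 9–12 mm. I'll go 3 mm more.

>>> send_rows --increments '[{"offset": [0,0,0.0015],"turn": [0,0,0],"gripper": 1},{"offset": [0,0,0.003],"turn": [0,0,0],"gripper": 1},{"offset": [0,0,0.003],"turn": [0,0,0],"gripper": 1},{"offset": [0,0,0.003],"turn": [0,0,0],"gripper": 1},{"offset": [0,0,0.003],"turn": [0,0,0],"gripper": 1},{"offset": [0,0,0.003],"turn": [0,0,0],"gripper": 1}]'

```text
time_s: 11.78
ee_pos: [0.4935, 0.2107, 0.229]
tool_rot: [[0.24, 0.79, 0.564], [0.927, -0.359, 0.109], [0.288, 0.497, -0.818]]
wrist_force: [-10.3, -2.7, 10.5]
gripper_width: 0.0349
grip_force: 63.1
```

```bash
python3 look.py m7.png; python3 - <<'E'
from h import *
S=cam('scene');s=sensors.get_state();print(s['qd'].round(2),s['wrist_force'])
E
```

```text
[0.49350158 0.21067679 0.22897041] [ -11.7   17.6  -26.3  128.4   84.6   21.2 -131.6] [-10.3152899   -2.72879981  10.53012247]
z err deg 0.13624025003098603 lateral tool [-9.000e-04  1.000e-04  1.305e-01]
wrist [[283.6, 216.6], [283.5, 196.3], [283.5, 193.3], [283.7, 201.3], [283.6, 198.4]]
crop 243 157 5.0
scene [[372.3, 160.5], [379.1, 181.6], [380.3, 185.4], [377.2, 177.1], [378.3, 180.5]]
crop 343 146 5.714285714285714
top [[191.3, 186.4], [193.0, 177.4], [193.3, 175.9], [193.0, 179.5], [193.3, 178.0]]
crop 158 142 5.714285714285714
[ 0.04 -0.04  0.08 -0.05 -0.02  0.02 -0.03] [-9.48960978 -2.02831824  9.5264686 ]
```

View pics/m7.png

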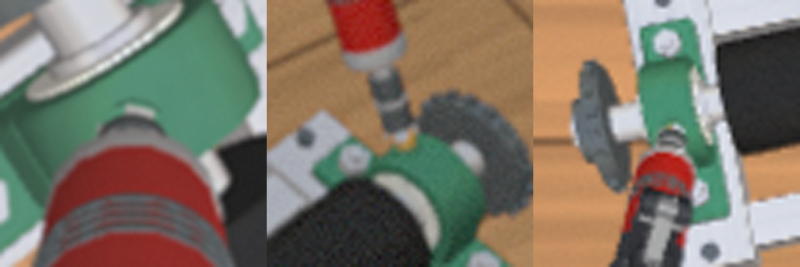

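The force is about 18 N, the TCP-to-ball distance gives a nose travel of about 12.5 mm, the arm is still and the axes are aligned. I'm handing in.

```bash
python3 -c "
from plant import manip
print(manip.sign_off())"
```

```text
the job is handed in; nothing more can be done
None
```

I handed the job in with the gun still gripped and pressed squarely on the bare nipple. The nose is in about 12.5 of 16 mm (estimated from the tool position) at about 18 N, and the hand-in returned no verdict.

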